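Close up the ice well

TASK

Close up the ice well for the night: its heavy steel lid has been left airing, propped ajar on a wooden wedge. Stand the squeeze bottle that is in the way upright on the rubber mat beside the others, and draw the ice spatula out from under the raised lid; then work the wedge backward out in small tugs, a couple of centimetres at a time, letting the lid settle lower after each and never drop, until it lies shut. Leave the wedge and the spatula lying inside the steel tray, and do not disturb the other bottles, the dish, jar and tumbler.

Things in the scene. Friction and masses are not known exactly. Their poses are not given: they have to be found in the camera images.
- well: The ice well, sunk flush in the counter, with a flat steel flange and a hinge housing at its back (34 mm high). The origin lies on the counter under the middle of the shut lid's front edge (the edge nearer the robot); x points level from that edge to the hinge, y along the edge, z up.
- lid: The well's lid: a heavy insulated steel slab (1.7 to 3.4 kg), 330 mm from front edge to hinge, 380 mm wide, 22 mm thick, hinged at the back 6 mm above the counter. The origin is the middle of its lower front edge, moving with it; x points to the hinge, z out of its top. On top is a bar handle (140 mm wide, 33 mm high, 90 mm behind the front edge). It falls by its own weight, little slowed.
- lid_edge (a point): The same point, the middle of the lid's lower front edge: 31 to 38 mm above the counter at the start, 6 mm when the lid is shut (its underside is then 6 mm above the counter all over, a soft gasket filling the gap).
- wedge: Plain wooden wedge, 200 mm long, 40 mm wide, 0.16 kg, on the counter, thin end under the lid, whose front edge rests on its slope. Origin: centre of its flat underside; x points along it to the tip, z up. 4 mm thick at the tip (x = +100 mm), rising evenly to 42 mm at x = -40 mm; from there to the heel (x = -100 mm) a level block 42 mm high.
- wedge_tip (a point): Middle of the wedge's thin end, on its underside. The lid is down once this is less than about 8 mm inside its front edge.
- wedge_heel (a point): Middle of the wedge's thick end, on its underside. Jammed by the lid's weight, the wedge takes 5 to 20 N to pull; it slides on the counter and stays put when let go.
- wedge_tail (a point): Centre of the wedge's level tail block, 21 mm above its underside and 30 mm from the heel: a good place to pinch it across its 40 mm width.
- spatula: Flat ice spatula, 200 mm long, 0.12 kg, lying on the counter with its blade under the raised lid and its handle towards the robot. The origin is on its underside; x points along it to the blade's tip, z up. Steel blade 75 mm long (x = -15 to +60 mm), 56 mm wide, 4 mm thick; black handle from x = -140 to -35 mm, 22 mm wide and 18 mm high.
- spatula_tip (a point): Tip of the spatula's blade, on the underside.
- spatula_end (a point): End of the spatula's handle, on the underside.
- spatula_grip (a point): On the spatula's handle, 70 mm from its end, 9 mm above the underside, about 17 mm from the balance point.
- bottle: Black squeeze bottle with a white cap standing just behind the wedge's heel, in the way of the wedge, 0.26 kg. Round, 54 mm across up to 118 mm high; cap 41 mm across up to 140 mm, nozzle 14 mm across up to 152 mm. The origin is the centre of its underside, z up.
- mat: Flat black rubber mat, 240 mm (x) by 200 mm (y), 4 mm thick, fixed to the counter on one side. The origin is the centre of its underside. Two squeeze bottles stand on its +x half; the -x half is free.
- tray: Shallow steel tray, 280 mm (x) by 240 mm (y), 28 mm high, walls and floor 4 mm thick, empty, fixed to the counter on the other side. The origin is the centre of its underside.
- bottle_b: A squeeze bottle like the first, standing on the mat; bystander.
- bottle_c: Another such bottle on the mat; bystander.
- dish: Small round blue dish, 56 mm across and 36 mm high, on the counter in front of the lid between the wedge and the spatula; bystander. The origin is the centre of its underside.
- topping_jar: Amber jar with a steel lid, 72 mm across, 110 mm high, beside the well; bystander.
- tumbler: Steel tumbler, 72 mm across, 100 mm high, beside the well; bystander.
There are look-alikes about, which are no part of the job. Of the things that look like the wedge, take the one that is farthest from the robot's base at the start.

How it is judged (in metres and radians):
On the way, in this order (a step that is already met when the one before it is completed fails the run):
1. the spatula's blade has been drawn right out from under the lid's front edge while the lid is still propped up (its front edge over 28 mm up) (x of spatula_tip in the frame of well below 0 m and height (world z) of lid_edge above 0.028 m), for 0.1 s.
2. the lid has come down a little, the wedge partly drawn (front edge 18 to 27.5 mm above the counter) and rests or sinks slowly there (under 30 mm/s) for 0.2 s (height (world z) of lid_edge between 0.018 and 0.0275 m and linear speed of lid below 0.03 m/s), for 0.2 s.
3. the lid has come down most of the way, the wedge nearly out (front edge 8.5 to 17.5 mm above the counter) and rests or sinks slowly there (under 30 mm/s) for 0.2 s (height (world z) of lid_edge between 0.0085 and 0.0175 m and linear speed of lid below 0.03 m/s), for 0.2 s.
At the end, for the whole second after the job is handed in: Lid shut (front edge under 9 mm above the counter); both ends of wedge and spatula inside the tray's walls, under 60 mm above its underside; the bottle upright (within 0.1 rad) on the mat, its centre 10 mm or more in from the edges; these three at rest, and all other loose things still upright (height (world z) of lid_edge below 0.009 m and x of wedge_tip in the frame of tray between -0.136 and 0.136 m and y of wedge_tip in the frame of tray between -0.116 and 0.116 m and z of each of wedge_tip, wedge_heel, spatula_tip, spatula_end in the frame of tray below 0.06 m and x of wedge_heel in the frame of tray between -0.136 and 0.136 m and y of wedge_heel in the frame of tray between -0.116 and 0.116 m and x of spatula_tip in the frame of tray between -0.136 and 0.136 m and y of spatula_tip in the frame of tray between -0.116 and 0.116 m and x of spatula_end in the frame of tray between -0.136 and 0.136 m and y of spatula_end in the frame of tray between -0.116 and 0.116 m and x of bottle in the frame of mat between -0.11 and 0.11 m and y of bottle in the frame of mat between -0.09 and 0.09 m and z of bottle in the frame of mat below 0.012 m and angle between each of bottle, bottle_b, bottle_c, dish, topping_jar, tumbler's own z axis and vertical below 0.1 rad and linear speed of each of bottle, wedge, spatula below 0.03 m/s); the robot touches nothing.
It fails at once if the lid drops: it moves faster than 0.2 m/s at its front edge (linear speed of lid above 0.2 m/s).
It fails at once if the lid comes down on the spatula (more than 3 N between them) (contact force between lid and spatula above 3 N).
It fails at once if the squeeze bottle is knocked over (tilted more than 0.6 rad) (angle between bottle's own z axis and vertical above 0.6 rad).
It fails at once if one of the other bottles, the dish, jar or tumbler is moved more than 25 mm (distance of any of bottle_b, bottle_c, dish, topping_jar, tumbler from where it was at the start of the episode above 0.025 m).
It also fails if it takes over 72 s, if anything falls off the work surface, if the arm or the gripper's body presses on something with over 40 N, if the wrist force passes 120 N, or if a joint passes its speed limit or range.

ROBOT

A 6-joint arm with a two-finger parallel gripper is mounted at the origin on the work surface. World frame = base frame: x ahead of the robot, y to its left, z up, the work surface at z = 0. Lengths are in m, angles in degrees, forces in N, time in s.
With the tool pointing down it reaches from about 0.4 to 0.825 m from the base axis. Payload 7 kg.
Tool frame: the origin (TCP) lies on the centre line of the jaws, within the pads' length; the fingertips stand 11 mm ahead of it and the grasp point (between the pads) lies 8 mm behind it; z points along the fingers, y is the line along which they close (so a half turn about z gives the same grasp; the last joint's range is limited). The gripper opens to 88 mm and grips with 3 to 60 N. Pads are 19 mm wide; open, the fingers measure 130 mm over their backs; the gripper's body (78 mm by 193 mm) begins 47 mm behind the grasp point.
Start: joints at [-57.29, 20.546, 0.682, 0, -70.136, -16.507], TCP at [0.188, -0.648, 0.238] pointing down, gripper open.
Joint ranges: [-176.03, 176.03], [-82.01, 121.73], [-58.28, 71.71], [-173.87, 95.51], [-174.79, -0.11], [-173.66, 173.66]. Speed limits (degrees/s): [136.94, 136.94, 172.46, 180, 180, 180].

INTERFACE

Orientations are given as [roll, pitch, yaw] about the fixed x, y, z axes, in that order (R = Rz(yaw) Ry(pitch) Rx(roll)).
In Python, from plant import r, capture, camera_model, job gives the robot as it stands.
- The arm moves only by the tool drive_tool, never from a script. Its argument "increments" is a list that holds one entry, the list of rows, each a list of 5 numbers: the gripper's target within -1 to 1 (fully open at 1, half-way at 0, shut at -1), then the shift along the tool's x, y, z scaled (see below), then the turn about the tool's z scaled (see below). In form: [[[gripper, tx, ty, tz, roll], ...]]. A call has 1 to 5 rows; each row is the pose to reach, as a shift and turn from the pose commanded when the call began, along the tool's axes at that moment, turning the shorter way round; what a row does not reach only later rows make up. The controller multiplies each number of a shift by 120 mm and each number of a turn by 360 degrees. A row lasts 1/8 s, in which the tool goes at most 62.5 mm and 10.7 degrees, less where a joint would pass 70% of its speed; a pose out of reach is approached as far as the arm can. A call with a number of a shift or a turn outside -1 to 1 is refused whole. A call with a gripper value outside its range is refused whole. The fingers move at their own pace and stop on an object; "squeeze" is the grip in N (left out, the last holds). Time passes only in rows, so rows that repeat a pose let the fingers close. It gives the time, the measured TCP pose, the force, the opening and the grip force at its end, in the units of the state.
- r.get_state(): the state, without advancing time (a new reading comes with each control period).
- capture(name): name is "scene" or "top" or "wrist"; returns the picture (480x640x3 uint8, red, green, blue); there is no depth.
- camera_model(name): a dict with "camera_matrix" (3x3 intrinsics, pixels), "rvec" (rotation vector, rad) and "tvec" (3), from world to camera coordinates, as OpenCV has them. Camera axes: x right, y down, z forward; pixel columns grow to the right and rows downward; lengths in m; the calibration is good to about 2 mm. A picture is of the moment at which its call begins: read the wrist's pose just before it. camera_model takes no time and is no camera call; for the wrist camera it gives the pose at the moment of the call.
- job.close_job(): hands the job in; it is judged then, once.
The state is a dict: "time_s": time; "joints": joint angles; "qd": joint speeds; "joint_torque": joint torques, N m; "tcp_pos": TCP position; "eef_rot": TCP orientation; "contact_force": force on the tool from outside, world axes, zero at the start; "moment": the same for the moment, N m; "gripper_width": finger opening in m; "gripper_force": force on a finger pad.
Only numpy, scipy, OpenCV 4.12 (cv2) and the standard library are available. Lean on these libraries where they do the work, as an engineer would, in place of code of your own. Each camera call takes 0.05 s, during which the arm holds its last target. There are 200 camera calls.

## Working session

There is one attempt and no reset: what is moved stays moved. The work goes in short steps, Python scripts to look and compute and a tool call to move; the robot and the scene stay as the last step left them, time stands still between calls to the robot, and variables do not carry over. Pictures are saved under pics/ and viewed, at most 13 in all, crops included, and the job is handed in when it is done.

Besides the shell and the picture viewer there is one more tool, called by a JSON object that holds its "name" and its "arguments", one argument or row to a line. drive_tool: Moves the arm, as the interface text tells. Its arguments: {"type":"object","properties":{"increments":{"type":"array"},"squeeze":{"type":"number"}},"required":["increments"]}

```bash
mkdir -p pics; ls; cat > h.py <<'E'
import numpy as np,cv2
from plant import r,capture,camera_model,job
def snap(n,f):
    cv2.imwrite('pics/'+f,cv2.cvtColor(capture(n),cv2.COLOR_RGB2BGR))
def ray(n,uv,z=0,m=None):
    m=m or camera_model(n);K=np.array(m['camera_matrix']);R=cv2.Rodrigues(np.array(m['rvec'],float))[0];t=np.array(m['tvec'],float).ravel()
    c=-R.T@t;d=R.T@np.linalg.inv(K)@np.array([uv[0],uv[1],1.]);return c+d*(z-c[2])/d[2]
def proj(n,P):
    m=camera_model(n);return cv2.projectPoints(np.array(P,float).reshape(-1,1,3),np.array(m['rvec'],float),np.array(m['tvec'],float),np.array(m['camera_matrix']),None)[0].reshape(-1,2)
E
python3 - <<'E'
from h import *
snap('top','top0.png');snap('scene','scene0.png')
s=r.get_state();print(s)
for n in('top','scene','wrist'):
    m=camera_model(n);R=cv2.Rodrigues(np.array(m['rvec'],float))[0];print(n,-R.T@np.array(m['tvec']).ravel(),R[2],m['camera_matrix'])
E
```

```text
pics
{'time_s': 0.1, 'joints': array([-5.72869758e+01,  2.05873244e+01,  6.39206104e-01, -1.73268632e-02,
       -7.01362324e+01, -1.65072830e+01]), 'qd': array([ 0.00839817, -0.03180096,  0.12558194,  0.12107231, -0.0360795 ,
       -0.00815754]), 'joint_torque': array([-1.09049433e-03, -5.84160948e+01,  2.93750453e+01,  7.01544866e+00,
        1.02289821e-02, -1.69371827e-05]), 'tcp_pos': array([ 0.18824355, -0.64778125,  0.23671912]), 'eef_rot': array([ 1.79914497e+02, -8.35140864e-03, -1.63800152e+02]), 'contact_force': array([-0.27733361, -0.07052372, -0.57017033]), 'moment': array([ 0.00629302, -0.01164731,  0.0124168 ]), 'gripper_force': 0.0, 'gripper_width': 0.0876875102881348}
top [ 0.38595333 -0.00398049  1.1233811 ] [ 0.07849393  0.01050194 -0.99685927] [[535.23945447   0.         310.69037193]
 [  0.         535.23945447 243.87054878]
 [  0.           0.           1.        ]]
scene [1.15083238 0.28650894 0.92940239] [-0.58479933 -0.25432697 -0.77027757] [[533.70284817   0.         315.54782777]
 [  0.         533.70284817 243.00232342]
 [  0.           0.           1.        ]]
wrist [ 0.11011912 -0.67086139  0.38366751] [ 0.29354489  0.086754   -0.9520006 ] [[370.21823768   0.         314.91149767]
 [  0.         370.21823768 240.57414597]
 [  0.           0.           1.        ]]
```

View pics/top0.png

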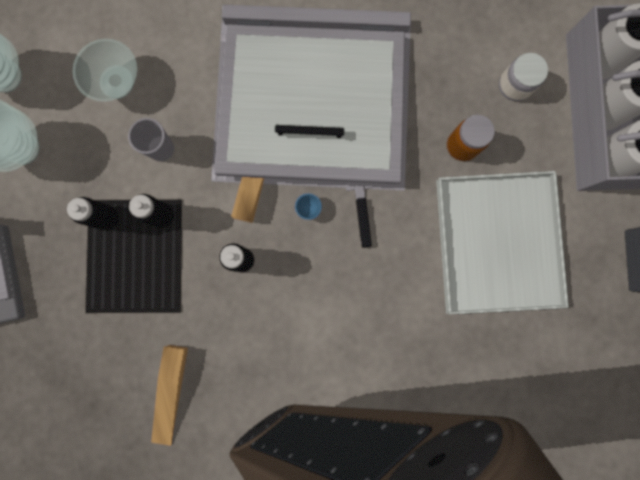

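View pics/scene0.png

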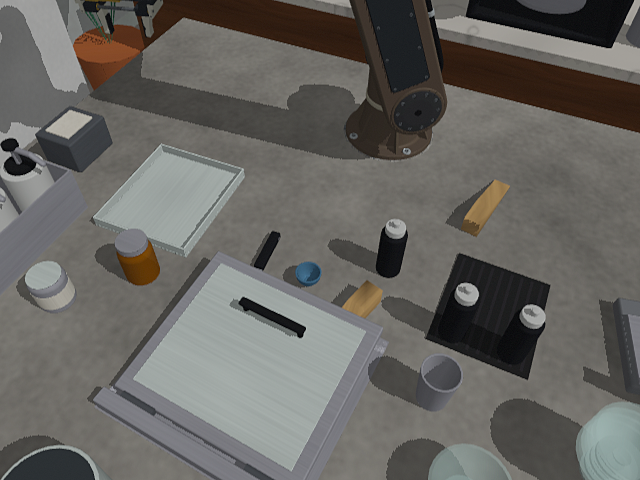

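Two things could be the wedge: one at the lid, (247,199), and one near the base, (169,395). I choose the one at the lid because it is farther from the base. Black-handled tool: (363,220). Bottle in the way: (236,257); the mat bottles at (80,209) and (142,207) are bystanders. I'll check this in a close crop.

```bash
python3 - <<'E'
from h import *
im=cv2.imread('pics/top0.png')[160:280,205:385]
cv2.imwrite('pics/c1.png',cv2.resize(im,None,fx=4.4,fy=4.4,interpolation=cv2.INTER_CUBIC))
im=cv2.imread('pics/scene0.png')[190:340,220:420]
cv2.imwrite('pics/c2.png',cv2.resize(im,None,fx=4,fy=4,interpolation=cv2.INTER_CUBIC))
for n,uv,z in [('matTL',(88,200),.004),('matTR',(182,200),.004),('matBR',(181,312),.004),('matBL',(86,311),.004),('trTL',(438,178),.028),('trTR',(556,171),.028),('trBR',(568,305),.028),('trBL',(446,314),.028),('jar',(478,132),.11),('lidL',(228,168),.055),('lidR',(393,176),.055)]: print(n,ray('top',uv,z)[:2].round(3))
E
```

```text
matTL [0.582 0.478]
matTR [0.575 0.278]
matBR [0.34  0.282]
matBL [0.348 0.481]
trTL [ 0.601 -0.259]
trTR [ 0.608 -0.503]
trBR [ 0.333 -0.509]
trBL [ 0.322 -0.262]
jar [ 0.672 -0.321]
lidL [0.629 0.171]
lidR [ 0.602 -0.163]
```

View pics/c1.png

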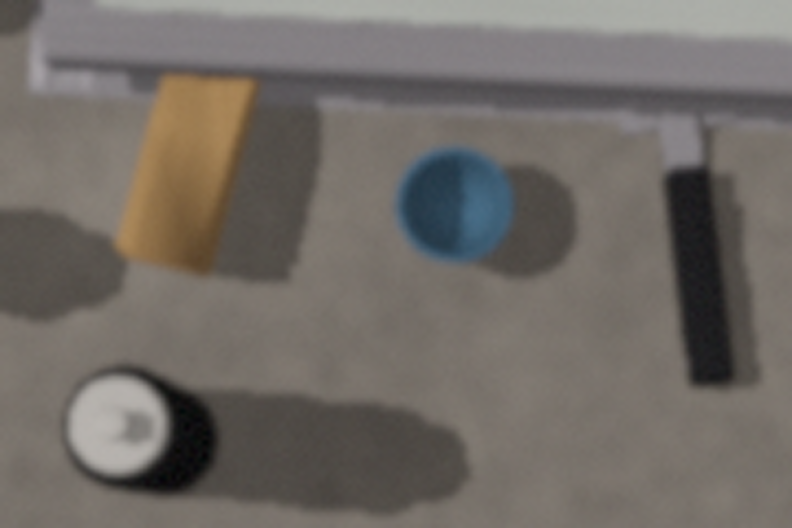

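View pics/c2.png

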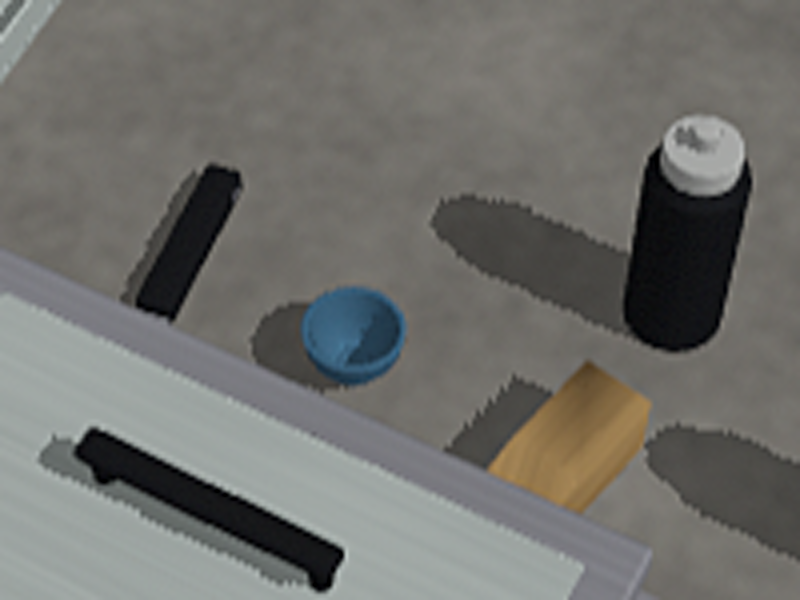

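```bash
python3 - <<'E'
from h import *
def q(n,u,v,z): print(n,ray('top',(205+u/4.4,160+v/4.4),z)[:2].round(4))
q('heelL',118,245,.042);q('heelR',210,272,.042);q('wlidL',160,78,.035);q('wlidR',255,82,.035)
q('sendL',692,384,.018);q('sendR',733,384,.018);q('sfL',668,172,.018);q('sfR',710,170,.018)
q('capc',117,425,.14);q('dish',455,205,.036);q('lidFL',45,62,.05);q('lidFR',790,98,.05);q('nozzle',140,427,.152)
def s(n,u,v,z): print('sc',n,ray('scene',(220+u/4,190+v/4),z)[:2].round(4))
s('heelR',588,362,.042);s('heelL',650,405,.042);s('heelLbot',650,405,.0);s('sendR',206,166,.018);s('sendL',241,184,.018);s('capc',703,155,.14);s('botbase',672,325,.0);s('dish',354,330,.036)
for n,uv in [('b',(80,209)),('c',(142,207))]: print(n,ray('top',uv,.14)[:2])
print(ray('top',(148,137),.1))
E
```

```text
heelL [0.5335 0.1665]
heelR [0.5197 0.1241]
wlidL [0.6128 0.1465]
wlidR [0.6095 0.102 ]
sendL [ 0.4627 -0.0988]
sendR [ 0.4622 -0.118 ]
sfL [ 0.5636 -0.0911]
sfR [ 0.564 -0.111]
capc [0.4442 0.1528]
dish [0.5483 0.0099]
lidFL [0.6188 0.1976]
lidFR [ 0.5911 -0.1459]
nozzle [0.4424 0.1414]
sc heelR [0.5241 0.1297]
sc heelL [0.5361 0.1675]
sc heelLbot [0.507  0.1618]
sc sendR [ 0.4695 -0.1185]
sc sendL [ 0.4732 -0.0946]
sc capc [0.4527 0.1545]
sc botbase [0.4525 0.1551]
sc dish [0.5513 0.0107]
b [0.54137836 0.43408928]
c [0.54156326 0.31814748]
[0.68568362 0.31888985 0.1       ]
```

{"name": "drive_tool", "arguments": {
  "increments": [
    [[0.2,-1,0.89,0,0],[0.2,-1,0.89,0,0],[0.2,-1,0.89,0,0]]
  ],
  "squeeze": 25
}}

```text
time_s: 0.48
tcp_pos: [0.2746, -0.5099, 0.2374]
eef_rot: [180.0, 0.0, -163.7]
contact_force: [0.4, -0.4, 0.0]
gripper_width: 0.0631
gripper_force: 0.0
```

{"name": "drive_tool", "arguments": {
  "increments": [
    [[0.2,-1,0.89,0.2,0],[0.2,-1,0.89,0.2,0],[0.2,-1,0.89,0.2,0]]
  ]
}}

```text
time_s: 0.85
tcp_pos: [0.3599, -0.3737, 0.2131]
eef_rot: [180.0, -0.0, -163.7]
contact_force: [1.2, -0.1, 0.5]
gripper_width: 0.0525
gripper_force: 0.0
```

{"name": "drive_tool", "arguments": {
  "increments": [
    [[0.2,-1,0.89,0.2,0],[0.2,-1,0.89,0.2,0],[0.2,-1,0.89,0.2,0]]
  ]
}}

```text
time_s: 1.23
tcp_pos: [0.4454, -0.2377, 0.1891]
eef_rot: [180.0, -0.0, -163.7]
contact_force: [0.2, 0.8, -0.6]
gripper_width: 0.0524
gripper_force: 0.0
```

{"name": "drive_tool", "arguments": {
  "increments": [
    [[0.2,-1,0.89,0.2,0.034],[0.2,-1,0.89,0.2,0.034],[0.2,-1,0.89,0.2,0.034],[0.2,-1,0.89,0.2,0.034]]
  ]
}}

```text
time_s: 1.72
tcp_pos: [0.531, -0.1017, 0.1645]
eef_rot: [180.0, -0.1, -175.9]
contact_force: [-1.1, 0.6, -0.5]
gripper_width: 0.0528
gripper_force: 0.0
```

```bash
python3 - <<'E'
from h import *
snap('wrist','w1.png')
P=[[.465,-.107,.018],[.535,-.102,.018],[.57,-.1,.018],[.665,-.093,0]]
print(proj('wrist',P).round(0)); m=camera_model('wrist')
import pickle;pickle.dump(m,open('w1.pkl','wb'))
E
```

```text
[[315. 144.]
 [315. 231.]
 [315. 271.]
 [315. 354.]]
```

View pics/w1.png

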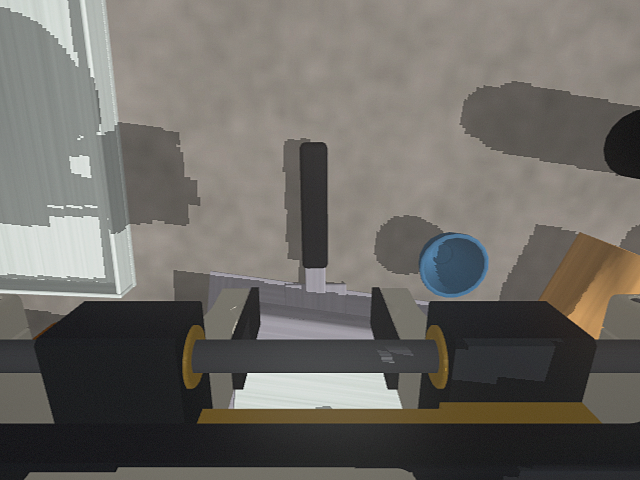

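{"name": "drive_tool", "arguments": {
  "increments": [
    [[0.2,-0.03,0,0.5,0],[0.2,-0.03,0,0.9,0],[0.2,-0.03,0,0.98,0]]
  ]
}}

```text
time_s: 2.15
tcp_pos: [0.5309, -0.1049, 0.0454]
eef_rot: [-180.0, -0.3, -176.1]
contact_force: [-0.2, 0.1, 0.5]
gripper_width: 0.0525
gripper_force: 0.0
```

{"name": "drive_tool", "arguments": {
  "increments": [
    [[0.2,0,0,0.15,0],[0.2,0,0,0.27,0],[-0.9,0,0,0.27,0],[-0.9,0,0,0.27,0],[-0.9,0,0,0.27,0]]
  ]
}}

```text
time_s: 2.78
tcp_pos: [0.5342, -0.1037, 0.0165]
eef_rot: [180.0, 0.1, -176.0]
contact_force: [0.5, 0.2, -1.1]
gripper_width: 0.0279
gripper_force: 0.0
```

{"name": "drive_tool", "arguments": {
  "increments": [
    [[-0.9,0,0,0,0],[-0.9,0,0,0,0]]
  ]
}}

```text
time_s: 3.02
tcp_pos: [0.5341, -0.1036, 0.0163]
eef_rot: [-180.0, 0.1, -176.0]
contact_force: [-1.1, 1.6, 6.2]
gripper_width: 0.0219
gripper_force: 24.9
```

{"name": "drive_tool", "arguments": {
  "increments": [
    [[-0.9,0.15,0,-0.01,0],[-0.9,0.35,0,-0.01,0],[-0.9,0.55,0,-0.01,0],[-0.9,0.8,0,-0.01,0],[-0.9,0.8,0,-0.01,0]]
  ]
}}

```text
time_s: 3.65
tcp_pos: [0.4356, -0.1107, 0.0168]
eef_rot: [180.0, -0.1, -176.1]
contact_force: [1.3, -0.2, -1.6]
gripper_width: 0.0219
gripper_force: 24.9
```

{"name": "drive_tool", "arguments": {
  "increments": [
    [[-0.9,0,0,0,0],[-0.9,0,0,0,0]]
  ]
}}

```text
time_s: 3.9
tcp_pos: [0.4387, -0.1103, 0.0168]
eef_rot: [-180.0, 0.0, -176.0]
contact_force: [-0.4, 0.4, -0.7]
gripper_width: 0.0217
gripper_force: 24.9
```

```bash
python3 - <<'E'
from h import *
snap('wrist','w2.png');snap('top','t2.png')
a=cv2.imread('pics/w2.png')[60:360,:];b=cv2.imread('pics/t2.png')[140:300,200:400]
b=cv2.resize(b,(640,512))[:290]
cv2.imwrite('pics/m2.png',np.vstack([a,b]))
E
```

```text
(no output)
```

View pics/m2.png

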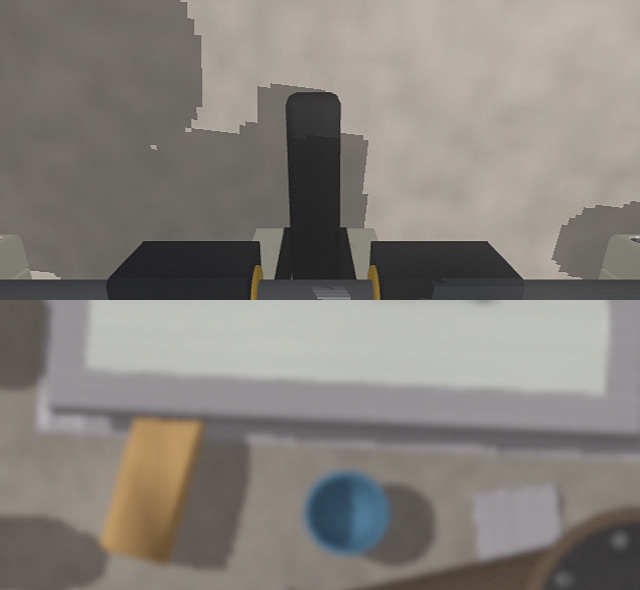

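The wrist view shows the handle gripped at (313,100). The top view shows the blade at (517,520), well clear of the lid edge (row ~440), and the dish and wedge unmoved. Next: carry the spatula to the tray.

{"name": "drive_tool", "arguments": {
  "increments": [
    [[-0.9,0,0,-0.3,0],[-0.9,0,0,-0.6,0],[-0.9,0,-0.1,-0.6,0]]
  ]
}}

```text
time_s: 4.38
tcp_pos: [0.441, -0.122, 0.0912]
eef_rot: [180.0, 0.3, -176.0]
contact_force: [0.6, 0.6, -2.4]
gripper_width: 0.0218
gripper_force: 24.9
```

{"name": "drive_tool", "arguments": {
  "increments": [
    [[-0.9,0.03,-0.3,0,0],[-0.9,0.05,-0.7,0,0],[-0.9,0.07,-1,0,0]]
  ]
}}

```text
time_s: 4.75
tcp_pos: [0.4383, -0.2444, 0.0878]
eef_rot: [180.0, -0.1, -176.1]
contact_force: [0.7, 1.2, -1.3]
gripper_width: 0.0218
gripper_force: 24.9
```

{"name": "drive_tool", "arguments": {
  "increments": [
    [[-0.9,0.03,-0.4,0,0],[-0.9,0.06,-0.8,0,0],[-0.9,0.07,-1,0,0]]
  ]
}}

```text
time_s: 5.12
tcp_pos: [0.4377, -0.3653, 0.0872]
eef_rot: [180.0, -0.1, -176.2]
contact_force: [0.8, 1.0, -0.8]
gripper_width: 0.0216
gripper_force: 24.9
```

{"name": "drive_tool", "arguments": {
  "increments": [
    [[-0.9,0.03,-0.3,0,0],[-0.9,0.06,-0.6,0,0],[-0.9,0.06,-0.6,0,0],[-0.9,0.06,-0.6,0,0]]
  ]
}}

```text
time_s: 5.62
tcp_pos: [0.4355, -0.435, 0.0874]
eef_rot: [179.9, -0.1, -176.1]
contact_force: [0.7, 0.8, -1.0]
gripper_width: 0.0216
gripper_force: 24.9
```

{"name": "drive_tool", "arguments": {
  "increments": [
    [[-0.9,0,0,0.3,0],[-0.9,0,0,0.48,0],[-0.9,0,0,0.54,0],[-0.9,0,0,0.54,0],[0,0,0,0.54,0]]
  ]
}}

```text
time_s: 6.25
tcp_pos: [0.4372, -0.4355, 0.0251]
eef_rot: [-179.9, 0.1, -176.0]
contact_force: [0.2, -0.6, -0.2]
gripper_width: 0.0271
gripper_force: 0.0
```

{"name": "drive_tool", "arguments": {
  "increments": [
    [[0,0,0,0,0],[0,0,0,0,0],[0,0,0,-0.4,0],[0,0,0,-1,0],[1,0,0,-1,0]]
  ]
}}

```text
time_s: 6.88
tcp_pos: [0.4386, -0.437, 0.1495]
eef_rot: [-179.7, 0.4, -176.0]
contact_force: [0.9, 0.7, -0.2]
gripper_width: 0.0495
gripper_force: 0.0
```

{"name": "drive_tool", "arguments": {
  "increments": [
    [[1,0,0.4,-0.4,0],[1,0,0.8,-0.4,0],[1,0,1,-0.4,0]]
  ]
}}

```text
time_s: 7.25
tcp_pos: [0.4278, -0.3138, 0.1928]
eef_rot: [-180.0, 0.1, -176.0]
contact_force: [0.3, -0.4, -0.3]
gripper_width: 0.0781
gripper_force: 0.0
```

{"name": "drive_tool", "arguments": {
  "increments": [
    [[1,0,0.5,0,0],[1,0,1,0,0],[1,0,1,0,0]]
  ]
}}

```text
time_s: 7.62
tcp_pos: [0.4195, -0.1927, 0.1923]
eef_rot: [180.0, 0.1, -175.8]
contact_force: [0.8, -0.3, 0.4]
gripper_width: 0.0878
gripper_force: 0.0
```

{"name": "drive_tool", "arguments": {
  "increments": [
    [[1,0,0.5,0,0],[1,0,1,0,0],[1,0,1,0,0]]
  ]
}}

```text
time_s: 8.0
tcp_pos: [0.4116, -0.0734, 0.1922]
eef_rot: [180.0, 0.1, -175.7]
contact_force: [0.1, -0.6, -0.3]
gripper_width: 0.0874
gripper_force: 0.0
```

{"name": "drive_tool", "arguments": {
  "increments": [
    [[1,0,0.5,0,0],[1,0,0.8,0,0],[1,0,0.8,0,0]]
  ]
}}

```text
time_s: 8.38
tcp_pos: [0.4052, 0.0204, 0.192]
eef_rot: [180.0, 0.0, -175.9]
contact_force: [-0.5, -0.7, 0.2]
gripper_width: 0.0871
gripper_force: 0.0
```

```bash
python3 - <<'E'
from h import *
import pickle
snap('wrist','w3.png');pickle.dump(camera_model('wrist'),open('w3.pkl','wb'))
snap('top','t3.png');a=cv2.imread('pics/w3.png');b=cv2.imread('pics/t3.png')[160:320,420:600]
o=np.zeros((480,800,3),np.uint8);o[:,:640]=a;o[:142,640:]=cv2.resize(b,(160,142));cv2.imwrite('pics/m3.png',o)
E
```

```text
(no output)
```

View pics/m3.png

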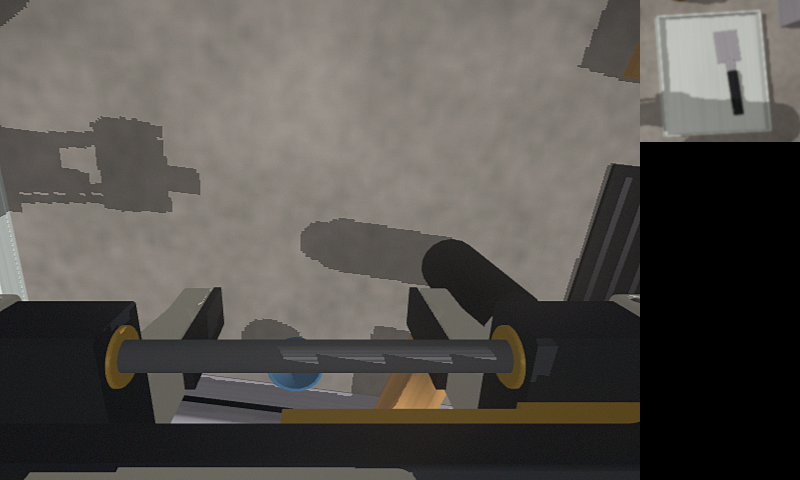

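The spatula lies inside the tray (inset). The bottle's base shows at about (422..., 240–267) in the wrist view, so I'll locate it from there.

```bash
python3 - <<'E'
from h import *
import pickle
m=pickle.load(open('w3.pkl','rb'))
for uv in [(422,267),(428,250),(450,240)]: print(ray('wrist',uv,0,m).round(4))
def P(c):
    a=np.linspace(0,6.28,60);q=np.c_[c[0]+.027*np.cos(a),c[1]+.027*np.sin(a),0*a]
    p=cv2.projectPoints(q.reshape(-1,1,3),np.array(m['rvec'],float),np.array(m['tvec'],float),np.array(m['camera_matrix']),None)[0].reshape(-1,2)
    return p[p[:,0].argmin()].round(0),p[p[:,1].argmin()].round(0)
for c in [(.444,.153),(.449,.154),(.453,.155)]:print(c,P(c))
E
```

```text
[0.4523 0.1288 0.    ]
[0.4343 0.1318 0.    ]
[0.4228 0.1512 0.    ]
(0.444, 0.153) (array([420., 264.]), array([452., 234.]))
(0.449, 0.154) (array([420., 268.]), array([452., 239.]))
(0.453, 0.155) (array([421., 272.]), array([452., 243.]))
```

{"name": "drive_tool", "arguments": {
  "increments": [
    [[1,-0.2,0.5,0,0],[1,-0.44,1,0,0],[1,-0.44,1,0,0]]
  ]
}}

```text
time_s: 8.85
tcp_pos: [0.4511, 0.1444, 0.1915]
eef_rot: [-180.0, -0.0, -176.0]
contact_force: [0.2, -0.2, -0.4]
gripper_width: 0.0876
gripper_force: 0.0
```

{"name": "drive_tool", "arguments": {
  "increments": [
    [[1,0,0.1,0,0],[1,0,0.1,0.4,0],[1,0,0.1,0.73,0],[1,0,0.1,0.73,0],[-0.4,0,0.1,0.73,0]]
  ]
}}

```text
time_s: 9.48
tcp_pos: [0.4491, 0.1548, 0.1058]
eef_rot: [180.0, 0.1, -176.1]
contact_force: [0.6, 0.9, 0.9]
gripper_width: 0.0821
gripper_force: 0.0
```

{"name": "drive_tool", "arguments": {
  "increments": [
    [[-0.4,0,0,0,0],[-0.4,0,0,0,0],[-0.4,0,0,0,0]]
  ]
}}

```text
time_s: 9.85
tcp_pos: [0.4486, 0.1551, 0.105]
eef_rot: [180.0, 0.1, -176.0]
contact_force: [-0.6, -1.8, 3.4]
gripper_width: 0.0537
gripper_force: 25.1
```

{"name": "drive_tool", "arguments": {
  "increments": [
    [[-0.4,0,0,-0.15,0],[-0.4,0,0,-0.33,0],[-0.4,0.03,0.25,-0.33,0],[-0.4,0.08,0.6,-0.33,0],[-0.4,0.12,0.95,-0.33,0]]
  ]
}}

```text
time_s: 10.48
tcp_pos: [0.4255, 0.2685, 0.144]
eef_rot: [180.0, -0.0, -176.1]
contact_force: [1.3, 0.2, -3.0]
gripper_width: 0.054
gripper_force: 25.0
```

{"name": "drive_tool", "arguments": {
  "increments": [
    [[-0.4,0.03,0.35,0,0],[-0.4,0.08,0.7,0,0],[-0.4,0.12,0.95,0,0],[-0.4,0.12,0.95,0,0],[-0.4,0.12,0.95,0,0]]
  ]
}}

```text
time_s: 11.1
tcp_pos: [0.4034, 0.3797, 0.1435]
eef_rot: [-179.9, -0.1, -176.0]
contact_force: [0.0, -1.0, -1.9]
gripper_width: 0.0536
gripper_force: 25.0
```

{"name": "drive_tool", "arguments": {
  "increments": [
    [[-0.4,0,0,0.12,0],[-0.4,0,0,0.22,0],[-0.4,0,0,0.28,0],[-0.4,0,0,0.29,0],[-0.4,0,0,0.29,0]]
  ]
}}

```text
time_s: 11.72
tcp_pos: [0.404, 0.3802, 0.1089]
eef_rot: [-180.0, -0.0, -176.1]
contact_force: [0.2, -0.0, -2.8]
gripper_width: 0.0538
gripper_force: 25.0
```

{"name": "drive_tool", "arguments": {
  "increments": [
    [[-0.4,0,0,0.01,0],[0.5,0,0,0.01,0],[1,0,0,0.01,0],[1,0,0,0.01,0],[1,0,0,0.01,0]]
  ]
}}

```text
time_s: 12.35
tcp_pos: [0.4039, 0.3805, 0.1079]
eef_rot: [180.0, 0.0, -176.0]
contact_force: [-0.3, -0.4, 0.3]
gripper_width: 0.0858
gripper_force: 0.0
```

{"name": "drive_tool", "arguments": {
  "increments": [
    [[1,0,0,-0.2,0],[1,0,0,-0.5,0],[1,0,0,-0.95,0],[1,0,0,-0.95,0]]
  ]
}}

```text
time_s: 12.85
tcp_pos: [0.4054, 0.3825, 0.2266]
eef_rot: [179.6, 0.3, -176.0]
contact_force: [0.4, 0.1, -1.7]
gripper_width: 0.088
gripper_force: 0.0
```

{"name": "drive_tool", "arguments": {
  "increments": [
    [[0.4,0,-0.4,0,0],[0.4,-0.3,-0.75,0,0],[0.4,-0.35,-0.75,0,0]]
  ]
}}

```text
time_s: 13.22
tcp_pos: [0.453, 0.2913, 0.2216]
eef_rot: [-180.0, -0.0, -176.2]
contact_force: [-0.4, 0.4, 0.6]
gripper_width: 0.0646
gripper_force: 0.0
```

{"name": "drive_tool", "arguments": {
  "increments": [
    [[0.4,-0.2,-0.4,0,0],[0.4,-0.35,-0.75,0,0],[0.4,-0.35,-0.75,0,0]]
  ]
}}

```text
time_s: 13.6
tcp_pos: [0.5007, 0.2049, 0.2212]
eef_rot: [-180.0, -0.1, -176.2]
contact_force: [0.2, 0.4, 0.1]
gripper_width: 0.0613
gripper_force: 0.0
```

{"name": "drive_tool", "arguments": {
  "increments": [
    [[0.4,-0.15,-0.3,0.2,0.027],[0.4,-0.25,-0.55,0.3,0.054],[0.4,-0.25,-0.55,0.3,0.054],[0.4,-0.25,-0.55,0.3,0.054]]
  ]
}}

```text
time_s: 14.1
tcp_pos: [0.5345, 0.1437, 0.1858]
eef_rot: [-180.0, -0.0, 164.6]
contact_force: [-0.2, -0.4, -0.1]
gripper_width: 0.061
gripper_force: 0.0
```

```bash
python3 - <<'E'
from h import *
import pickle
snap('wrist','w4.png');m=camera_model('wrist');pickle.dump(m,open('w4.pkl','wb'))
snap('top','t4.png');a=cv2.imread('pics/w4.png');b=cv2.imread('pics/t4.png')[180:330,60:220]
o=np.zeros((480,800,3),np.uint8);o[:,:640]=a;o[:150,640:]=b;cv2.imwrite('pics/m4.png',o)
c,s=np.cos(np.radians(-15.5)),np.sin(np.radians(-15.5))
h=np.array([.528,.147])
P=[[h[0]+a*c-b*s,h[1]+a*s+b*c,.042] for a in(0,.06) for b in(.02,-.02)]
print(proj('wrist',P).round(0),r.get_state()['tcp_pos'])
E
```

```text
[[340. 218.]
 [290. 218.]
 [338. 286.]
 [292. 286.]] [0.53453673 0.1440484  0.18626474]
```

View pics/m4.png

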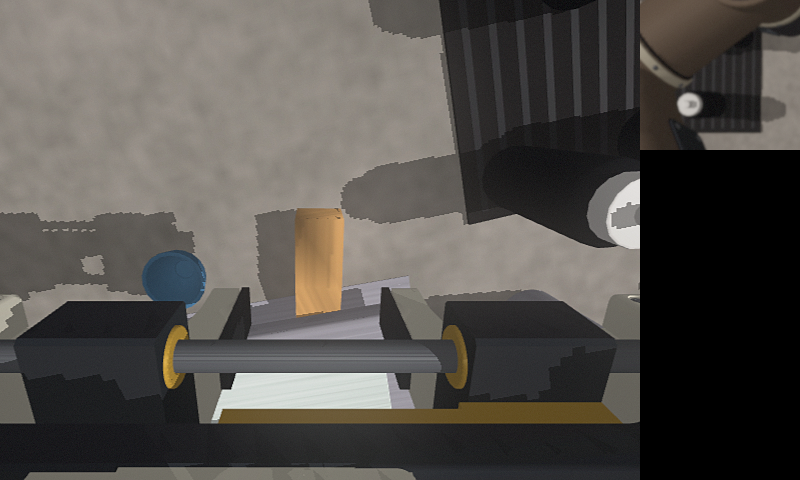

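{"name": "drive_tool", "arguments": {
  "increments": [
    [[0.4,-0.19,0.04,0.4,0],[0.4,-0.19,0.04,0.8,0],[0.4,-0.19,0.04,1,0]]
  ],
  "squeeze": 50
}}

```text
time_s: 14.58
tcp_pos: [0.5567, 0.1419, 0.0637]
eef_rot: [-179.9, -0.1, 164.6]
contact_force: [0.5, -0.0, 1.0]
gripper_width: 0.0615
gripper_force: 0.0
```

{"name": "drive_tool", "arguments": {
  "increments": [
    [[0.4,0,0,0.25,0],[0.4,0,0,0.41,0],[0.4,0,0,0.41,0],[-0.5,0,0,0.41,0],[-0.5,0,0,0.41,0]]
  ]
}}

```text
time_s: 15.2
tcp_pos: [0.5585, 0.1421, 0.018]
eef_rot: [179.9, 0.1, 164.6]
contact_force: [0.2, 0.3, -0.1]
gripper_width: 0.0467
gripper_force: 0.0
```

{"name": "drive_tool", "arguments": {
  "increments": [
    [[-0.5,0,0,0,0],[-0.5,0,0,0,0]]
  ]
}}

```text
time_s: 15.45
tcp_pos: [0.558, 0.1411, 0.0178]
eef_rot: [180.0, 0.0, 164.5]
contact_force: [-1.1, -2.4, 5.3]
gripper_width: 0.0398
gripper_force: 49.9
```

```bash
python3 - <<'E'
from h import *
snap('scene','s4.png');cv2.imwrite('pics/s4c.png',cv2.resize(cv2.imread('pics/s4.png')[180:380,240:560],(800,500)))
print(ray('top',(108,283),.144), proj('top',[[.404,.38,.144]]))
E
```

```text
[0.40224241 0.38001249 0.144     ] [[108.00755431 282.0394477 ]]
```

View pics/s4c.png

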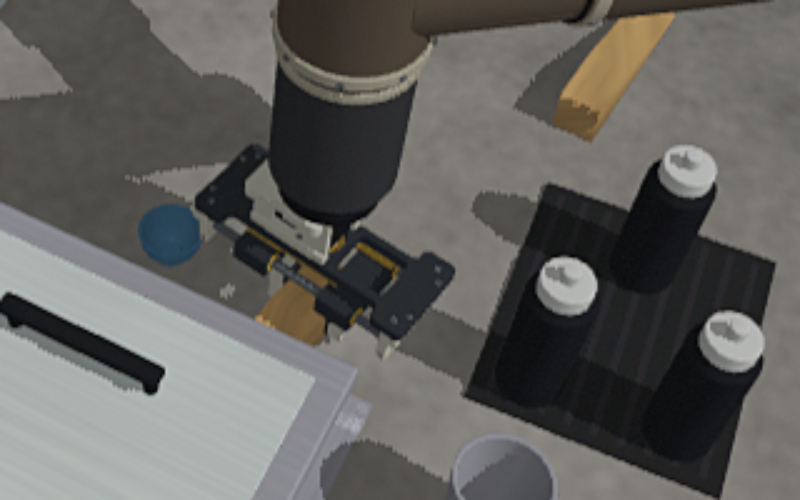

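Wedge gripped (opening 39.8 mm), and the bottle stands upright on the mat at (655,230) in the crop. Now the tugs.

{"name": "drive_tool", "arguments": {
  "increments": [
    [[-0.5,0.03,0,0,0],[-0.5,0.08,0,0,0],[-0.5,0.125,0,0,0],[-0.5,0.167,0,0,0],[-0.5,0.167,0,0,0]]
  ]
}}

```text
time_s: 16.12
tcp_pos: [0.5399, 0.1475, 0.0179]
eef_rot: [179.9, 0.1, 164.6]
contact_force: [3.1, 0.3, 2.7]
gripper_width: 0.04
gripper_force: 49.8
```

{"name": "drive_tool", "arguments": {
  "increments": [
    [[-0.5,0,0,0,0],[-0.5,0,0,0,0],[-0.5,0,0,0,0]]
  ]
}}

```text
time_s: 16.5
tcp_pos: [0.5398, 0.1475, 0.0178]
eef_rot: [179.9, 0.1, 164.6]
contact_force: [3.4, 0.1, 6.8]
gripper_width: 0.04
gripper_force: 49.8
```

```bash
cat > lid.py <<'E'
from h import *
import sys
f=sys.argv[1];snap('top',f)
# lid vertical drop shows as small shift of lid handle/front edge in the top view: subpixel alignment against start
a=cv2.imread('pics/top0.png',0)[100:150,262:358].astype(np.float32)
b=cv2.imread('pics/'+f,0)[94:156,256:364].astype(np.float32)
R=cv2.matchTemplate(b,a,cv2.TM_CCOEFF_NORMED);print(cv2.minMaxLoc(R)[1::2])
print(cv2.phaseCorrelate(a,b[6:56,6:102].copy(),cv2.createHanningWindow((96,50),cv2.CV_32F)))
print(r.get_state()['tcp_pos'])
E
python3 lid.py t5.png
```

```text
(0.9977082014083862, (6, 7))
((0.01208121555429642, 0.8468236580560742), 1.0672252209981283)
[0.53985545 0.14752937 0.01786421]
```

{"name": "drive_tool", "arguments": {
  "increments": [
    [[-0.5,0.03,0,0,0],[-0.5,0.08,0,0,0],[-0.5,0.125,0,0,0],[-0.5,0.167,0,0,0],[-0.5,0.167,0,0,0]]
  ]
}}

```text
time_s: 17.18
tcp_pos: [0.5208, 0.153, 0.0178]
eef_rot: [179.9, 0.1, 164.6]
contact_force: [5.2, 0.4, 6.1]
gripper_width: 0.0397
gripper_force: 49.8
```

{"name": "drive_tool", "arguments": {
  "increments": [
    [[-0.5,0,0,0,0],[-0.5,0,0,0,0],[-0.5,0,0,0,0],[-0.5,0,0,0,0]]
  ]
}}

```text
time_s: 17.68
tcp_pos: [0.5208, 0.153, 0.0178]
eef_rot: [179.9, 0.1, 164.6]
contact_force: [4.1, 0.1, 6.6]
gripper_width: 0.0393
gripper_force: 49.8
```

{"name": "drive_tool", "arguments": {
  "increments": [
    [[-0.5,0.02,0,0,0],[-0.5,0.05,0,0,0],[-0.5,0.083,0,0,0],[-0.5,0.083,0,0,0],[-0.5,0.083,0,0,0]]
  ]
}}

```text
time_s: 18.3
tcp_pos: [0.5114, 0.1556, 0.0178]
eef_rot: [179.9, 0.1, 164.6]
contact_force: [5.9, -0.8, 5.1]
gripper_width: 0.0402
gripper_force: 49.8
```

```bash
python3 lid.py t6.png
```

```text
(0.9906010031700134, (6, 9))
((-0.04016815479625535, 2.3890107638190727), 0.9903012303511302)
[0.51145503 0.15563198 0.01782336]
```

{"name": "drive_tool", "arguments": {
  "increments": [
    [[-0.5,0.03,0,0,0],[-0.5,0.08,0,0,0],[-0.5,0.133,0,0,0],[-0.5,0.133,0,0,0],[-0.5,0.133,0,0,0]]
  ]
}}

```text
time_s: 18.98
tcp_pos: [0.4957, 0.16, 0.0178]
eef_rot: [179.9, 0.1, 164.6]
contact_force: [3.5, 1.1, 6.9]
gripper_width: 0.0395
gripper_force: 49.8
```

{"name": "drive_tool", "arguments": {
  "increments": [
    [[-0.5,0.03,0,0,0],[-0.5,0.08,0,0,0],[-0.5,0.083,0,0,0],[-0.5,0.083,0,0,0],[-0.5,0.083,0,0,0]]
  ]
}}

```text
time_s: 19.6
tcp_pos: [0.4863, 0.1626, 0.0178]
eef_rot: [179.9, 0.1, 164.6]
contact_force: [4.3, -0.1, 5.7]
gripper_width: 0.0398
gripper_force: 49.8
```

{"name": "drive_tool", "arguments": {
  "increments": [
    [[-0.5,0.03,0,0,0],[-0.5,0.06,0,0,0],[-0.5,0.06,0,0,0],[-0.5,0.06,0,0,0],[-0.5,0.06,0,0,0]]
  ]
}}

```text
time_s: 20.23
tcp_pos: [0.4795, 0.1646, 0.0178]
eef_rot: [179.9, 0.1, 164.6]
contact_force: [6.0, -0.5, 5.7]
gripper_width: 0.0402
gripper_force: 49.8
```

```bash
python3 lid.py t7.png
```

```text
(0.9939894676208496, (6, 10))
((-0.26492707926226444, 3.9214362751359637), 0.9658405292034149)
[0.47950418 0.16460755 0.01780541]
```

{"name": "drive_tool", "arguments": {
  "increments": [
    [[-0.5,0.03,0,0,0],[-0.5,0.06,0,0,0],[-0.5,0.083,0,0,0],[-0.5,0.083,0,0,0],[-0.5,0.083,0,0,0]]
  ]
}}

```text
time_s: 20.9
tcp_pos: [0.47, 0.1673, 0.0178]
eef_rot: [179.9, 0.1, 164.6]
contact_force: [7.4, -1.2, 4.8]
gripper_width: 0.0396
gripper_force: 49.8
```

{"name": "drive_tool", "arguments": {
  "increments": [
    [[-0.5,0.03,0,0,0],[-0.5,0.06,0,0,0],[-0.5,0.083,0,0,0],[-0.5,0.083,0,0,0],[-0.5,0.083,0,0,0]]
  ]
}}

```text
time_s: 21.52
tcp_pos: [0.4604, 0.17, 0.0178]
eef_rot: [179.9, 0.1, 164.6]
contact_force: [6.6, -0.9, 6.2]
gripper_width: 0.04
gripper_force: 49.8
```

{"name": "drive_tool", "arguments": {
  "increments": [
    [[-0.5,0.03,0,0,0],[-0.5,0.06,0,0,0],[-0.5,0.09,0,0,0],[-0.5,0.125,0,0,0],[-0.5,0.125,0,0,0]]
  ]
}}

```text
time_s: 22.15
tcp_pos: [0.4453, 0.1741, 0.0178]
eef_rot: [179.8, 0.1, 164.6]
contact_force: [2.5, 0.4, 8.9]
gripper_width: 0.0395
gripper_force: 49.9
```

{"name": "drive_tool", "arguments": {
  "increments": [
    [[-0.5,0.03,0,0,0],[-0.5,0.08,0,0,0],[-0.5,0.125,0,0,0],[-0.5,0.167,0,0,0],[-0.5,0.167,0,0,0]]
  ]
}}

```text
time_s: 22.78
tcp_pos: [0.4258, 0.1795, 0.0178]
eef_rot: [179.8, 0.1, 164.6]
contact_force: [1.0, 1.2, 10.9]
gripper_width: 0.0396
gripper_force: 49.9
```

```bash
python3 lid.py t8.png;python3 - <<'E'
import cv2
cv2.imwrite('pics/t8c.png',cv2.resize(cv2.imread('pics/t8.png')[130:290,190:390],(750,600)))
E
```

```text
(0.9899961352348328, (6, 11))
((0.19705192398949833, 4.800426611962397), 0.9369848227500915)
[0.42581008 0.17950083 0.0178056 ]
```

View pics/t8c.png

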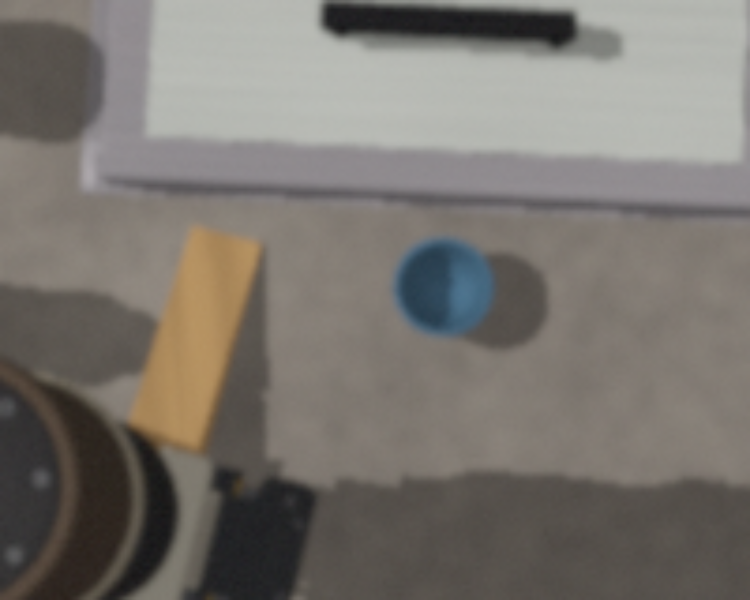

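Wedge tip at (228,235) in the crop is clear of the lid edge (row ~190), and the lid lies shut. Next: carry the wedge to the tray.

{"name": "drive_tool", "arguments": {
  "increments": [
    [[-0.5,0,0,-0.3,0],[-0.5,0,0,-0.7,-0.02],[-0.5,0,0,-0.85,-0.046],[-0.5,0,0,-0.85,-0.046],[-0.5,0,0,-0.85,-0.046]]
  ]
}}

```text
time_s: 23.45
tcp_pos: [0.4237, 0.1776, 0.1176]
eef_rot: [-179.9, -0.1, -179.1]
contact_force: [0.4, 0.1, -2.9]
gripper_width: 0.0399
gripper_force: 49.9
```

{"name": "drive_tool", "arguments": {
  "increments": [
    [[-0.5,0,-0.3,0,0],[-0.5,0,-0.6,0,0],[-0.5,0,-1,0,0]]
  ]
}}

```text
time_s: 23.82
tcp_pos: [0.4261, 0.0572, 0.1173]
eef_rot: [-179.9, -0.2, -179.0]
contact_force: [1.5, 0.7, -1.7]
gripper_width: 0.0397
gripper_force: 49.9
```

{"name": "drive_tool", "arguments": {
  "increments": [
    [[-0.5,0,-0.4,0,0],[-0.5,0,-0.8,0,0],[-0.5,0,-1,0,0]]
  ]
}}

```text
time_s: 24.2
tcp_pos: [0.4276, -0.0638, 0.1171]
eef_rot: [-180.0, -0.2, -179.2]
contact_force: [0.3, 0.7, -1.5]
gripper_width: 0.0399
gripper_force: 49.9
```

{"name": "drive_tool", "arguments": {
  "increments": [
    [[-0.5,0,-0.4,0,0],[-0.5,0,-0.8,0,0],[-0.5,0,-1,0,0]]
  ]
}}

```text
time_s: 24.58
tcp_pos: [0.4301, -0.1834, 0.117]
eef_rot: [180.0, -0.2, -179.2]
contact_force: [-1.2, 0.0, -2.6]
gripper_width: 0.0399
gripper_force: 49.9
```

{"name": "drive_tool", "arguments": {
  "increments": [
    [[-0.5,0.1,-0.4,0,0],[-0.5,0.2,-0.8,0,0],[-0.5,0.25,-1,0,0],[-0.5,0.25,-1,0,0]]
  ]
}}

```text
time_s: 25.08
tcp_pos: [0.4021, -0.3032, 0.1167]
eef_rot: [179.9, -0.2, -179.2]
contact_force: [-0.8, 0.4, -2.2]
gripper_width: 0.0395
gripper_force: 49.9
```

{"name": "drive_tool", "arguments": {
  "increments": [
    [[-0.5,0.05,-0.27,0,0],[-0.5,0.05,-0.27,0.3,0],[-0.5,0.05,-0.27,0.6,0],[-0.5,0.05,-0.27,0.75,0],[-0.5,0.05,-0.27,0.78,0]]
  ]
}}

```text
time_s: 25.7
tcp_pos: [0.397, -0.3335, 0.023]
eef_rot: [179.9, -0.3, -179.0]
contact_force: [0.3, 0.9, -0.8]
gripper_width: 0.0397
gripper_force: 49.9
```

{"name": "drive_tool", "arguments": {
  "increments": [
    [[-0.5,0,0,0,0],[0.3,0,0,0,0],[0.3,0,0,0,0],[0.3,0,0,0,0]]
  ]
}}

```text
time_s: 26.2
tcp_pos: [0.3988, -0.3348, 0.0258]
eef_rot: [-180.0, 0.1, -178.9]
contact_force: [0.5, -0.0, -0.3]
gripper_width: 0.0566
gripper_force: 0.0
```

{"name": "drive_tool", "arguments": {
  "increments": [
    [[0.3,0,0,-0.2,0],[0.3,0,0,-0.6,0],[0.3,0,0,-1,0],[0.3,0,0,-1,0]]
  ]
}}

```text
time_s: 26.7
tcp_pos: [0.4008, -0.3358, 0.1495]
eef_rot: [-179.8, 0.4, -178.9]
contact_force: [1.5, 0.2, -0.4]
gripper_width: 0.0573
gripper_force: 0.0
```

{"name": "drive_tool", "arguments": {
  "increments": [
    [[0.3,0,0.5,-0.3,0],[0.3,0,1,-0.5,0],[0.3,0,1,-0.5,0],[0.3,0,1,-0.5,0]]
  ]
}}

```text
time_s: 27.2
tcp_pos: [0.3962, -0.2142, 0.2052]
eef_rot: [180.0, 0.0, -178.8]
contact_force: [-0.6, 0.6, 0.0]
gripper_width: 0.0566
gripper_force: 0.0
```

{"name": "drive_tool", "arguments": {
  "increments": [
    [[0.3,0,0.5,0,0],[0.3,0,1,0,0],[0.3,0,1,0,0],[0.3,0,1,0,0]]
  ]
}}

```text
time_s: 27.7
tcp_pos: [0.3938, -0.0952, 0.2044]
eef_rot: [-180.0, -0.1, -178.9]
contact_force: [0.6, -0.6, 0.3]
gripper_width: 0.0571
gripper_force: 0.0
```

```bash
python3 lid.py t9.png
```

```text
(0.9896724820137024, (6, 11))
((0.29494570072005644, 5.0090178044626725), 0.9193799185752869)
[ 0.39375485 -0.0957381   0.20447156]
```

View pics/t9.png

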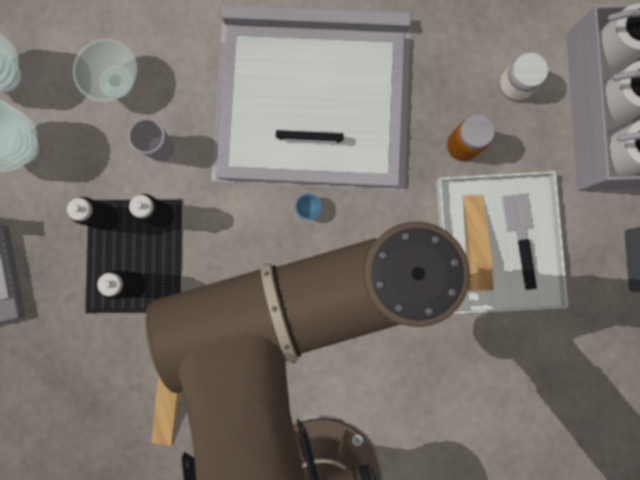

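Wedge at (478,242) and spatula at (522,242) both lie inside the tray. The bottle is on the mat at (110,285), the lid is shut, and the bystanders haven't moved, so I'm handing in.

```bash
python3 -c "
from plant import job;print(job.close_job())"
```

```text
the job is handed in; nothing more can be done
None
```

I handed the job in at about 28 s of the 72 s allowed, but no verdict came back: the last picture shows the lid shut, the wedge and spatula in the tray, the bottle upright on the mat and the other items unmoved, and I never measured the lid's height during the tugs, only judged it from how far the wedge was drawn.

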